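# Take down a dry-fitted stone finial and pack it

## Robot

A 7-joint arm with a two-finger parallel gripper is mounted at the origin on the work surface. World frame = base frame: x ahead of the robot, y to its left, z up, the work surface at z = 0. Lengths are in m, angles in rad, forces in N, time in s.
With the tool pointing down it reaches from about 0.425 to 0.875 m from the base axis. Payload 4.7 kg.
Tool frame: the origin (TCP) lies midway between the tips of the shut fingers; the grasp point (between the pads) lies 19 mm behind it; z points along the fingers, y is the line along which they close (so a half turn about z gives the same grasp; the last joint's range is limited). The gripper opens to 87 mm and grips with 3 to 60 N. Pads are 19 mm wide; open, the fingers measure 117 mm over their backs; the gripper's body (75 mm by 190 mm) begins 51 mm behind the grasp point.
Start: joints at [-1.212, 0.321, -0.07, 1.45, 0.023, 1.371, -0.057], TCP at [0.22, 0.612, 0.194] pointing down, gripper open.
Joint ranges: [-2.86, 2.86], [-0.3, 2.09], [-1.38, 1.24], [0.06, 2.45], [-1.56, 4.7], [0.09, 2.05], [-2.69, 2.69]. Speed limits (rad/s): [2.57, 2.57, 3.14, 3.14, 3.14, 3.14, 3.14].

## Interface

Orientations are given as a rotation vector (axis times angle).
In Python, from bench import ctrl gives the robot as it stands. The module is installed in compiled form; this text tells all that it offers.
- The arm moves only by the shell command python3 -m handwheel 'ROWS' [FORCE]. ROWS is JSON, a list of rows, each a list of 7 numbers: the finger opening in m, from 0 to 0.087, then the shift along the tool's x, y, z in m, then the turn, a rotation vector about the tool's x, y, z in degrees. A call has 1 to 12 rows; each row shifts and turns the commanded pose from where the row before left it, along the tool's axes as they then stand; what a row does not reach is not made up. A row lasts 1/8 s, in which the tool goes at most 62.5 mm and 10.7 degrees, less where a joint would pass 70% of its speed; a pose out of reach is approached as far as the arm can. A call is refused whole if a number of a shift passes 0.0625 or a number of a turn 10.7, either way. A call with a gripper value outside its range is refused whole. The fingers move at their own pace and stop on an object; FORCE is the grip in N (left out, the last holds). Time passes only in rows, so rows that do not move let the fingers close. It gives the time, the measured TCP pose, the force, the opening and the grip force at its end, in the units of the state.
- ctrl.get_state(): the state, without advancing time (a new reading comes with each control period).
- ctrl.get_image(name): name is "scene" or "top" or "wrist"; returns (picture, depth): 420x560x3 uint8, blue, green, red; 420x560 float32, m along the optical axis (not along the pixel's ray), 0 where there is no reading.
- ctrl.camera_info(name): a dict with "intrinsics" (3x3 intrinsics, pixels), "R" (3x3) and "t" (3): a world point X has camera coordinates R X + t. Camera axes: x right, y down, z forward; pixel columns grow to the right and rows downward; lengths in m; the calibration is good to about 2 mm. A picture is of the moment at which its call begins: read the wrist's pose just before it. camera_info takes no time and is no camera call; for the wrist camera it gives the pose at the moment of the call.
- ctrl.close_job(): hands the job in; it is judged then, once.
The state is a dict: "time": time; "joint_positions": joint angles; "qd": joint speeds; "joint_torque": joint torques, N m; "position": TCP position; "tool_rot": TCP orientation; "ft_force": force on the tool from outside, world axes, zero at the start; "torque": the same for the moment, N m; "grip_width": opening from 0.0 (shut) to 1.0 (fully open); "grip_force": force on a finger pad.
Only numpy, scipy, OpenCV 4.12 (cv2) and the standard library are available. Lean on these libraries where they do the work, as an engineer would, in place of code of your own. Each camera call takes 0.05 s, during which the arm holds its last target. There are 200 camera calls.

## Task

The little stone finial standing on the bench has been dry-fitted from four loose stones; take it down and pack it. Put each stone the right way up, flat on the floor of the foam tray whose cut-out has its shape and size: ball foot in the small round one, drum in the larger round one, octagonal block in the octagonal one, square plinth in the square one. Set the stones down gently, without dropping them or letting any tip over, and leave the flat chisel and the rasp where they lie.

Things in the scene. Friction and masses are not known exactly. Their poses are not given: they have to be found in the camera images.
- ball: Ball terminal, the top of the stack: a 36 mm ball whose centre is 36 mm above the underside, on a round neck (20 mm wide) and a round foot 32 mm across and 8 mm thick; 54 mm high in all, 70 to 115 g. It only rests on the drum. Pale stone; origin at the centre of its underside, z up.
- drum: Round drum, third from below: upright cylinder 46 mm across, 40 mm high, 120 to 190 g. It only rests on the octagonal block. Pale stone; origin at the centre of its underside, z up.
- octagon: Octagonal block, second from below: regular eight-sided prism, 56 mm across flats, 40 mm high, 190 to 300 g; its x and y axes pass square through flats. It only rests on the plinth. Pale stone; origin at the centre of its underside, z up.
- plinth: Square plinth, the bottom stone, standing on the bench: 66 x 66 mm (sides along its x and y) up to 33 mm, then stepped in to 61 x 61 mm, 40 mm high in all, 300 to 480 g. The stones stand loose on one another, centred within 2 mm each: undersides at 0, 40, 80 and 120 mm, ball's top at 174 mm. Pale stone; origin at the centre of its underside, z up.
- tray_small: Fixed open plywood packing tray, 108 x 108 mm outside and 27 mm high, filled flush with dark foam on a pale base; origin at the centre of its underside, z up, x and y along its sides. In the middle of the foam is a cut-out 12 mm deep, whose floor lies 15 mm above the tray's underside: round, 48 mm across (for the ball's foot).
- tray_round: Fixed open plywood packing tray, 108 x 108 mm outside and 27 mm high, filled flush with dark foam on a pale base; origin at the centre of its underside, z up, x and y along its sides. In the middle of the foam is a cut-out 12 mm deep, whose floor lies 15 mm above the tray's underside: round, 62 mm across (for the drum).
- tray_octagon: Fixed open plywood packing tray, 108 x 108 mm outside and 27 mm high, filled flush with dark foam on a pale base; origin at the centre of its underside, z up, x and y along its sides. In the middle of the foam is a cut-out 12 mm deep, whose floor lies 15 mm above the tray's underside: octagonal, 72 mm across flats, two of its flats square to x and two to y (for the octagonal block).
- tray_square: Fixed open plywood packing tray, 108 x 108 mm outside and 27 mm high, filled flush with dark foam on a pale base; origin at the centre of its underside, z up, x and y along its sides. In the middle of the foam is a cut-out 12 mm deep, whose floor lies 15 mm above the tray's underside: square, 82 x 82 mm, sides along x and y (for the plinth).
- flat_chisel: Flat steel chisel lying on the bench among the trays and stones: 198 mm long along its x, 13 mm thick, blade 24 mm wide at the +x end; origin under the middle of its shank. To be left alone.
- rasp: Rasp lying on the bench among the trays and stones: wooden handle (18 mm thick) at -x, dark blade at +x, 190 mm long along its x; origin underneath near its middle. To be left alone.

How it is judged:
At the end, for the whole second after the job is handed in: Each stone lies right way up (within 6 degrees) on the floor of its own tray's cut-out (underside within about 3 mm of the floor, centre within 13 mm of the tray's centre), released and at rest (horizontal distance between ball and tray_small below 0.013 m and z of ball in the frame of tray_small between 0.012 and 0.0185 m and angle between each of ball, drum, octagon, plinth's own z axis and vertical below 0.1 rad and linear speed of each of ball, drum, octagon, plinth below 0.02 m/s and angular speed of each of ball, drum, octagon, plinth below 0.2 rad/s and horizontal distance between drum and tray_round below 0.013 m and z of drum in the frame of tray_round between 0.012 and 0.0185 m and horizontal distance between octagon and tray_octagon below 0.013 m and z of octagon in the frame of tray_octagon between 0.012 and 0.0185 m and horizontal distance between plinth and tray_square below 0.013 m and z of plinth in the frame of tray_square between 0.012 and 0.0185 m); the robot touches nothing.
It fails at once if a stone tips over or is turned on its side (more than 35 degrees) (angle between any of ball, drum, octagon, plinth's own z axis and vertical above 0.61 rad).
It fails at once if a stone is rammed into a tray (more than 60 N between them) (contact force between any of ball, drum, octagon, plinth and tray_small above 60 N or contact force between any of ball, drum, octagon, plinth and tray_round above 60 N or contact force between any of ball, drum, octagon, plinth and tray_octagon above 60 N or contact force between any of ball, drum, octagon, plinth and tray_square above 60 N).
It fails at once if a stone is dropped (out of the fingers and faster than 0.55 m/s, a fall of about 15 mm) ((contact force between ball and the fingers below 0.1 N and linear speed of ball above 0.55 m/s) or (contact force between drum and the fingers below 0.1 N and linear speed of drum above 0.55 m/s) or (contact force between octagon and the fingers below 0.1 N and linear speed of octagon above 0.55 m/s) or (contact force between plinth and the fingers below 0.1 N and linear speed of plinth above 0.55 m/s)).
It fails at once if the flat chisel or the rasp is pushed more than 30 mm (distance of any of flat_chisel, rasp from where it was at the start of the episode above 0.03 m).
It also fails if it takes over 128 s, if anything falls off the work surface, if the arm or the gripper's body presses on something with over 40 N, if the wrist force passes 120 N, or if a joint passes its speed limit or range.

## Working session

There is one attempt and no reset: what is moved stays moved. The work goes in short steps, Python scripts to look and compute and a shell command to move; the robot and the scene stay as the last step left them, time stands still between calls to the robot, and variables do not carry over. Pictures are saved under pics/ and viewed, at most 14 in all, crops included, and the job is handed in when it is done.

```bash
mkdir -p pics; cat > h.py <<'E'
import numpy as np, cv2
from bench import ctrl
from scipy.spatial.transform import Rotation as R
def cloud(name):
    im,d=ctrl.get_image(name); c=ctrl.camera_info(name)
    K=np.array(c["intrinsics"]);Rm=np.array(c["R"]);t=np.array(c["t"])
    v,u=np.mgrid[:d.shape[0],:d.shape[1]]
    P=np.stack([(u-K[0,2])/K[0,0]*d,(v-K[1,2])/K[1,1]*d,d],-1)
    X=(P-t)@Rm; X[d<=0]=np.nan
    return im,d,X
E
python3 - <<'E'
from h import *
s=ctrl.get_state();print({k:np.round(v,3) for k,v in s.items()})
for n in("top","scene"):
    im,d,X=cloud(n);cv2.imwrite(f"pics/{n}0.png",im);np.savez(f"{n}0.npz",im=im,d=d,X=X)
    c=ctrl.camera_info(n);print(n,np.round(c["intrinsics"],1).tolist(),np.round(-np.array(c["R"]).T@c["t"],3))
E
```

```text
{'time': np.float64(0.0), 'joint_positions': array([-1.212,  0.322, -0.07 ,  1.452,  0.023,  1.371, -0.057]), 'qd': array([-0.002,  0.001, -0.001,  0.001, -0.001, -0.001, -0.001]), 'joint_torque': array([ 0.0000e+00, -4.9129e+01, -4.0400e-01, -3.1253e+01, -6.4000e-02,
        4.4000e-02,  0.0000e+00]), 'position': array([0.22 , 0.611, 0.193]), 'tool_rot': array([-5.390e-01, -3.095e+00,  3.000e-03]), 'ft_force': array([-0.436,  0.222,  0.259]), 'torque': array([-0.033,  0.029, -0.015]), 'grip_force': np.float64(0.0), 'grip_width': np.float64(0.998)}
top [[489.9, 0.0, 281.3], [0.0, 489.9, 221.4], [0.0, 0.0, 1.0]] [ 0.309 -0.006  1.033]
scene [[420.7, 0.0, 278.6], [0.0, 420.7, 207.9], [0.0, 0.0, 1.0]] [1.089 0.153 0.722]
```

View pics/top0.png

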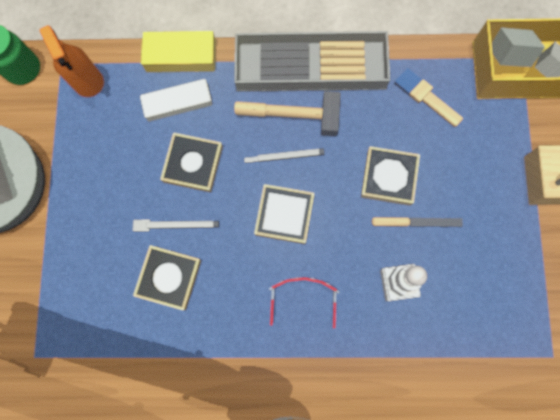

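View pics/scene0.png

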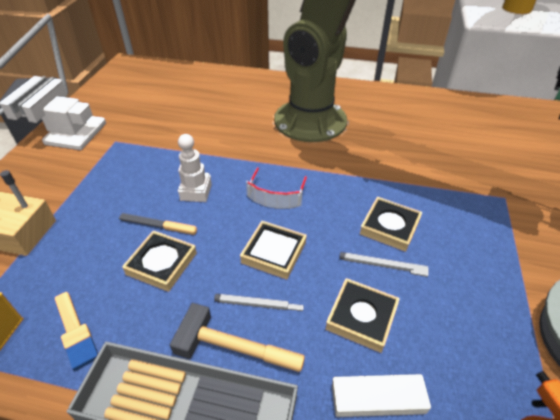

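Top view: the stack is at about (402,283). The small tray is at (191,161), round at (167,278), octagon at (391,175) and square at (285,214). The flat chisel lies at (175,225) and the rasp at (417,222). The scene view shows the same layout with the stack still standing.

```bash
cat > m.py <<'E'
from h import *
z=np.load("top0.npz");im,d,X=z["im"],z["d"],z["X"]
C=ctrl.camera_info("top");K=np.array(C["intrinsics"]);Rm=np.array(C["R"]);t=np.array(C["t"])
print(np.round(Rm,2).tolist())
def ray(p,h):
    r=Rm.T@np.linalg.inv(K)@np.array([p[0],p[1],1]);o=-Rm.T@t
    return (o+r*(h-o[2])/r[2])[:2]
g=im.min(2)
for n,(u,v) in dict(small=(191,161),round=(167,278),octagon=(391,175),square=(285,214)).items():
    m=(g>140).astype(np.uint8)
    _,lab=cv2.connectedComponents(m); mm=lab==lab[v,u]
    # floor
    ys,xs=np.nonzero(mm); P=np.array([ray(p,.015) for p in zip(xs,ys)])
    zz=np.nanmedian(X[mm][:,2])
    rect=cv2.minAreaRect((P*1000).astype(np.float32))
    # foam: dark pixels near
    w=X[max(v-45,0):v+45,u-45:u+45].reshape(-1,3); w=w[(w[:,2]>.02)&(w[:,2]<.035)]
    w=w[np.hypot(*(w[:,:2]-P.mean(0)).T)<.09]
    r2=cv2.minAreaRect((w[:,:2]*1000).astype(np.float32))
    print(n,"floor c",P.mean(0).round(4),"z",zz.round(4),np.round(rect[1],0),round(rect[2],1),"outer",np.round(r2[0],1),np.round(r2[1],0),round(r2[2],1),w[:,2].mean().round(4))
S=X[240:310,370:440].reshape(-1,3)
for a,b in((.03,.045),(.05,.075),(.075,.085),(.09,.115),(.115,.125),(.128,.15),(.15,.18)):
    q=S[(S[:,2]>a)&(S[:,2]<b)]
    if len(q)>5:
        r=cv2.minAreaRect((q[:,:2]*1000).astype(np.float32)); print(a,len(q),np.round(r[0],1),np.round(r[1],1),round(r[2],1),q[:,2].max().round(4))
E
python3 m.py
python3 - <<'E'
from h import *
im=cv2.imread("pics/top0.png");a=cv2.resize(im[235:315,350:450],None,fx=7,fy=7,interpolation=cv2.INTER_CUBIC);cv2.imwrite("pics/c1.png",a)
E
```

```text
[[-0.0, -1.0, -0.02], [-0.98, 0.01, -0.19], [0.19, 0.02, -0.98]]
small floor c [0.6443 0.2114] z 0.0136 [46. 46.] 1.7 outer [642.4 210.2] [110. 109.] 77.4 0.0251
round floor c [0.3929 0.2539] z 0.0134 [63. 59.] 2.2 outer [392.4 253.2] [110. 108.] 74.2 0.0252
octagon floor c [ 0.6098 -0.2182] z 0.0136 [74. 72.] 33.5 outer [ 608.5 -217.9] [109. 109.] 79.6 0.0253
square floor c [0.5266 0.0093] z 0.0137 [86. 84.] 79.8 outer [526.2   9.2] [108. 109.] 79.6 0.0253
0.03 300 [ 380.  -226.5] [65.6 65.7] 8.0 0.0448
0.05 79 [ 378.4 -216.8] [56.6 34.8] 15.6 0.0748
0.075 173 [ 379.7 -223.2] [55.8 47. ] 12.1 0.0848
0.09 73 [ 376.5 -216.7] [45.4 23.6] 25.8 0.115
0.115 178 [ 379.3 -221.4] [44.  34.3] 23.1 0.1244
0.128 13 [ 378.  -214.6] [19.3  4.4] 19.4 0.1334
0.15 331 [ 382.4 -226.1] [33.2 34.3] 84.4 0.1749
```

View pics/c1.png

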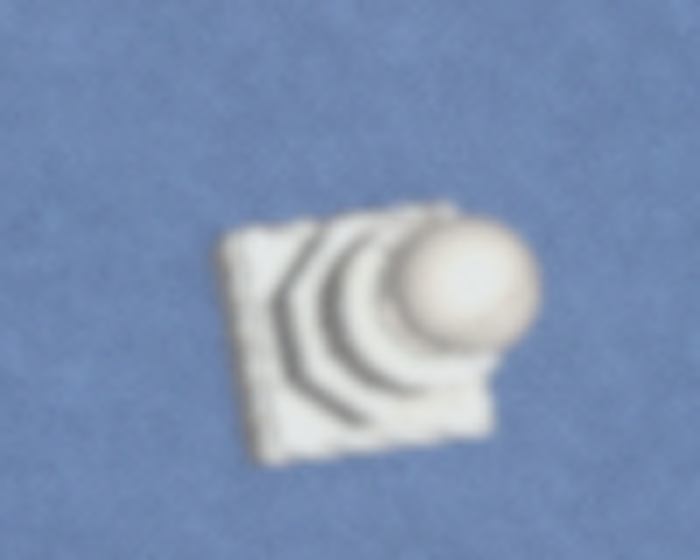

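```bash
cat >> h.py <<'E'
def go(x,y,z,yaw):
    "print tool-frame shift to target; yaw deg of closing axis (tool y)"
    s=ctrl.get_state();M=R.from_rotvec(s["tool_rot"]).as_matrix();p=np.array(s["position"])
    yw=np.degrees(np.arctan2(M[1,1],M[0,1]));dy=(yaw-yw+90)%180-90
    a=np.radians(yaw if abs((yaw-yw+180)%360-180)<90 else yaw+180)
    T=np.array([[-np.sin(a),np.cos(a),0],[np.cos(a),np.sin(a),0],[0,0,-1]]).T # final tool axes
    D=np.array([x,y,z])-p;tl=M.T@[0,0,-1]
    print("t %.2f p"%s["time"],p.round(4),"yaw %.2f tilt(deg about tool x,y to level) %s"%(yw,np.degrees(np.cross([0,0,1],tl))[:2].round(2)),
      "| turn z %.2f | shift now-axes"%-dy,(M.T@D).round(4),"after turn",(T.T@D).round(4),"ft",np.round(s["ft_force"],2),"w %.1f g %.1f"%(s["grip_width"]*87,s["grip_force"]))
E
python3 -m handwheel '[[0.087,0,0,-0.056,0,0,0],[0.087,0,0,0,0,0,10.4],[0.087,0,0,0,0,0,10.4],[0.087,0,0,0,0,0,10.4],[0.087,0,0,0,0,0,10.4],[0.087,0,0,0,0,0,10.4],[0.087,0,0,0,0,0,10.4],[0.087,0,0,0,0,0,0]]' 20
python3 - <<'E'
from h import *
go(.5,.3,.25,8)
import io,contextlib
with contextlib.redirect_stdout(io.StringIO()):
    from m import ray
print(ray((416.6,275.2),.156))
E
```

```text
time: 1.1
position: [0.2197, 0.6115, 0.2491]
tool_rot: [2.062, 2.37, -0.001]
ft_force: [-0.4, 1.2, 0.6]
grip_width: 0.999
grip_force: 0.0
t 1.10 p [0.2197 0.6115 0.2491] yaw 7.96 tilt(deg about tool x,y to level) [-0.01  0.06] | turn z -0.04 | shift now-axes [-0.3473  0.2345 -0.0006] after turn [-0.3475  0.2343 -0.0009] ft [-0.39  1.23  0.56] w 86.9 g 0.0
[ 0.38317501 -0.22743302]
```

```bash
python3 -m handwheel '[[0.087,-0.0496,0.0335,0,0,0,0],[0.087,-0.0496,0.0335,0,0,0,0],[0.087,-0.0496,0.0335,0,0,0,0],[0.087,-0.0496,0.0335,0,0,0,0],[0.087,-0.0496,0.0335,0,0,0,0],[0.087,-0.0496,0.0335,0,0,0,0],[0.087,-0.0496,0.0335,0,0,0,0]]' >/dev/null
python3 -m handwheel '[[0.087,-0.0495,-0.007,0,0,0,0],[0.087,-0.0495,-0.007,0,0,0,0],[0.087,-0.0495,-0.007,0,0,0,0],[0.087,-0.0495,-0.007,0,0,0,0],[0.087,-0.0495,-0.007,0,0,0,0],[0.087,-0.0495,-0.007,0,0,0,0],[0.087,-0.0495,-0.007,0,0,0,0],[0.087,-0.0495,-0.007,0,0,0,0],[0.087,0,0,0,0,0,0],[0.087,0,0,0,0,0,0]]'
python3 - <<'E'
from h import *
go(.383,-.2274,.25,8)
im,d,X=cloud("wrist");cv2.imwrite("pics/w1.png",im);np.savez("w1.npz",im=im,d=d,X=X)
c=ctrl.camera_info("wrist");print(np.round(c["R"],2).tolist(),np.round(-np.array(c["R"]).T@c["t"],3))
E
```

```text
time: 3.22
position: [0.4979, -0.0993, 0.2495]
tool_rot: [-2.061, -2.37, -0.001]
ft_force: [0.2, -0.4, 0.1]
grip_width: 1.0
grip_force: 0.0
t 3.23 p [ 0.4979 -0.0993  0.2495] yaw 7.98 tilt(deg about tool x,y to level) [-0.01 -0.05] | turn z -0.02 | shift now-axes [-0.1109 -0.1316 -0.0006] after turn [-0.1108 -0.1317 -0.0005] ft [ 0.16 -0.42  0.09] w 87.0 g 0.0
[[0.99, 0.14, 0.0], [0.14, -0.96, 0.25], [0.04, -0.25, -0.97]] [ 0.49  -0.031  0.44 ]
```

View pics/w1.png

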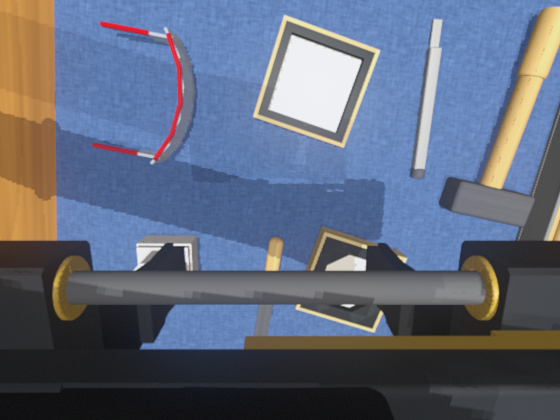

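Wrist view: the square tray is at (318,85). The fingers hide the stack, which shows only partly at (165,255). I'll rely on the top-camera positions and go over the ball.

```bash
python3 -m handwheel '[[0.087,-0.0277,-0.033,0,0,0,0],[0.087,-0.0277,-0.033,0,0,0,0],[0.087,-0.0277,-0.033,0,0,0,0],[0.087,-0.0277,-0.033,0,0,0,0],[0.087,0,0,0,0,0,0],[0.087,0,0,0.025,0,0,0],[0.087,0,0,0.025,0,0,0],[0.087,0,0,0.025,0,0,0],[0.087,0,0,0.02,0,0,0],[0.087,0,0,0.018,0,0,0],[0.087,0,0,0,0,0,0]]'
python3 - <<'E'
from h import *
go(.383,-.2274,.137,8)
im,d,X=cloud("scene");a=cv2.resize(im[110:240,120:280],None,fx=4,fy=4,interpolation=cv2.INTER_CUBIC);cv2.imwrite("pics/s1.png",a)
E
```

```text
time: 4.65
position: [0.3823, -0.2259, 0.1356]
tool_rot: [-2.058, -2.37, 0.003]
ft_force: [0.4, 0.5, 0.3]
grip_width: 1.001
grip_force: 0.0
t 4.65 p [ 0.3823 -0.2259  0.1356] yaw 8.06 tilt(deg about tool x,y to level) [-0.16 -0.04] | turn z 0.06 | shift now-axes [-0.0016  0.0005 -0.0014] after turn [-0.0016  0.0005 -0.0014] ft [0.37 0.49 0.29] w 87.1 g 0.0
```

View pics/s1.png

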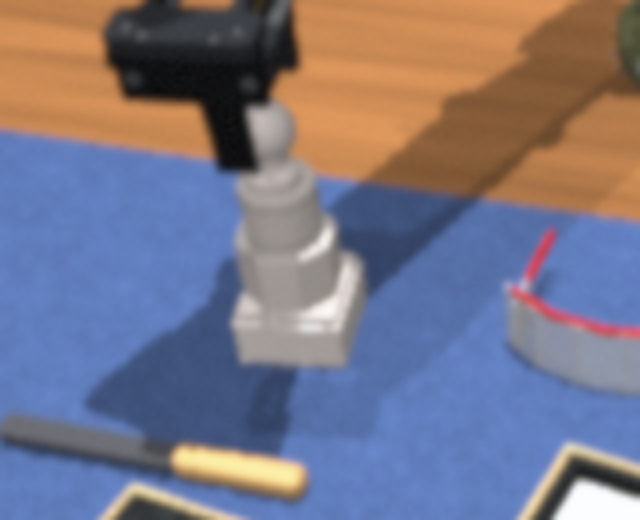

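The ball sits between the fingers at crop (270,130) and the stack is upright. Closing, then a small lift.

```bash
python3 -m handwheel '[[0.05,-0.0015,0,-0.001,0,0,0],[0.05,0,0,0,0,0,0],[0.02,0,0,0,0,0,0],[0.02,0,0,0,0,0,0],[0.02,0,0,0,0,0,0],[0.02,0,0,0,0,0,0],[0.02,0,0,0,0,0,0]]' 20
python3 -m handwheel '[[0.02,0,0,-0.005,0,0,0],[0.02,0,0,-0.02,0,0,0],[0.02,0,0,-0.05,0,0,0],[0.02,0,0,-0.05,0,0,0],[0.02,0,0,0,0,0,0]]'
python3 - <<'E'
from h import *
go(.6435,.2108,.25,8)
cv2.imwrite("pics/s2.png",cv2.resize(cloud("scene")[0][80:240,120:280],None,fx=3,fy=3))
E
```

```text
time: 5.58
position: [0.3827, -0.2294, 0.1377]
tool_rot: [2.064, 2.368, 0.0]
ft_force: [-0.2, 1.1, 3.2]
grip_width: 0.294
grip_force: 16.9
time: 6.2
position: [0.3847, -0.2304, 0.2665]
tool_rot: [2.06, 2.363, 0.006]
ft_force: [0.3, 0.1, -1.1]
grip_width: 0.235
grip_force: 0.0
t 6.20 p [ 0.3847 -0.2304  0.2665] yaw 7.83 tilt(deg about tool x,y to level) [0.39 0.13] | turn z -0.17 | shift now-axes [0.4019 0.3164 0.0177] after turn [0.4009 0.3177 0.0165] ft [ 0.32  0.1  -1.09] w 20.5 g 0.0
```

View pics/s2.png

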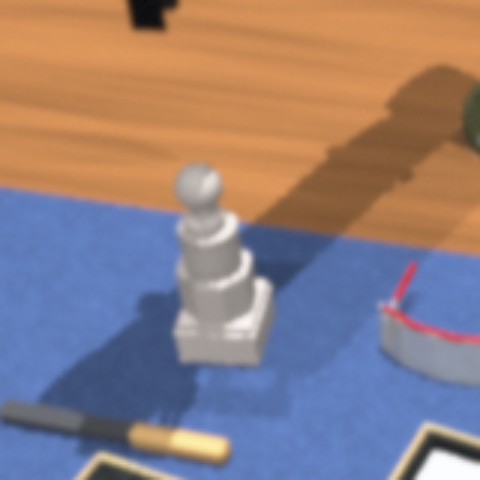

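The ball was not lifted. The fingers closed to 25 mm and slipped off, and the stack still stands. I'll back off sideways to look with the wrist and top cameras.

```bash
python3 -m handwheel '[[0.087,-0.05,0,0,0,0,0],[0.087,-0.05,0,0,0,0,0],[0.087,-0.04,0,0,0,0,0],[0.087,0,0,0,0,0,0],[0.087,0,0,0,0,0,0]]'
python3 - <<'E'
from h import *
a=cloud("wrist");b=cloud("top")
cv2.imwrite("pics/w2.png",np.hstack([cv2.resize(a[0],(533,400)),cv2.resize(b[0][240:310,376:436],(267,400))]))
for n,(im,d,X) in dict(w=a,t=b).items():
    S=X.reshape(-1,3);S=S[np.hypot(S[:,0]-.38,S[:,1]+.226)<.06]
    q=S[S[:,2]>.142]
    # sphere fit
    f=lambda q:np.linalg.lstsq(np.c_[2*q,np.ones(len(q))],(q**2).sum(1),rcond=None)[0]
    c=f(q);print(n,len(q),"sphere",c[:3].round(4),"r",np.sqrt(c[3]+c[:3]@c[:3]).round(4),"top",q[:,2].max().round(4))
    for lo,hi in((.112,.127),(.072,.085),(.034,.044),(-.01,.008)):
        k=S[(S[:,2]>lo)&(S[:,2]<hi)]
        if len(k)>9: r=cv2.minAreaRect((k[:,:2]*1000).astype(np.float32));print(lo,np.round(r[0],1),np.round(r[1],1),round(r[2],1),np.median(k[:,2]).round(4))
E
```

```text
time: 6.88
position: [0.4012, -0.367, 0.2615]
tool_rot: [-2.063, -2.366, 0.001]
ft_force: [0.7, 0.5, 0.0]
grip_width: 0.713
grip_force: 0.0
w 1729 sphere [ 0.3841 -0.2245  0.1566] r 0.0175 top 0.1755
0.112 [ 383.7 -231.4] [45.7 31.5] 2.1 0.1198
0.072 [ 383.5 -231.9] [57.  43.3] 6.7 0.08
0.034 [ 382.8 -225.3] [64.5 63.4] 6.8 0.0398
-0.01 [ 380.1 -229.1] [119.8 113.8] 1.2 0.0007
t 331 sphere [ 0.3824 -0.2268  0.1559] r 0.017 top 0.1758
0.112 [ 379.4 -221.5] [45.2 34.5] 21.9 0.1181
0.072 [ 378.7 -221.8] [57.5 45.9] 17.8 0.0783
0.034 [ 380.1 -226.1] [64.  64.3] 7.6 0.0382
-0.01 [ 379.5 -224.5] [119.  116.1] 24.3 -0.0011
```

View pics/w2.png

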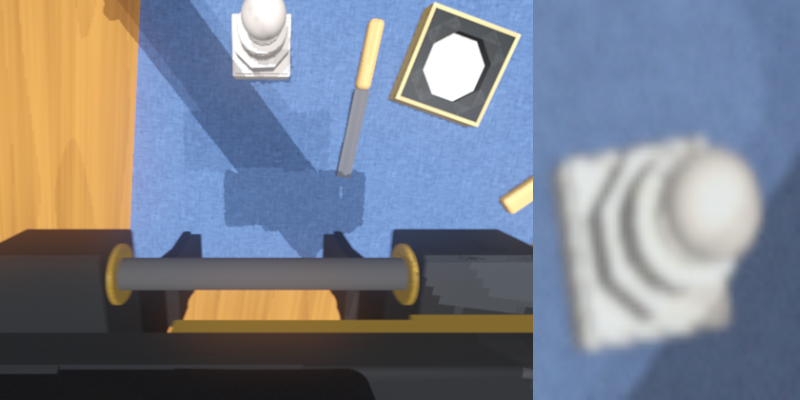

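Wrist view: the stack is upright with the ball at (263,18). The sphere fits average to (0.383,-0.226) with r ≈ 18 mm, so the tool sat about 4 mm off along its x. I'll approach again better centred and close in stages.

```bash
python3 -m handwheel '[[0.087,0.046,0,0,0,0,0],[0.087,0.046,0,0,0,0,0],[0.087,0.046,0,0,0,0,0],[0.087,0,0,0,0,0,0],[0.087,0,0,0,0,0,0]]' >/dev/null
python3 - <<'E'
from h import *
go(.3833,-.2255,.1345,8)
E
```

```text
t 7.60 p [ 0.3828 -0.2315  0.2631] yaw 7.90 tilt(deg about tool x,y to level) [ 0.12 -0.02] | turn z -0.10 | shift now-axes [0.0058 0.001  0.1286] after turn [0.0058 0.0013 0.1286] ft [ 0.85 -0.5  -0.35] w 86.7 g 0.0
```

```bash
python3 -m handwheel '[[0.087,0.0058,0.001,0.02,0,0,0],[0.087,0,0,0.025,0,0,0],[0.087,0,0,0.03,0,0,0],[0.087,0,0,0.03,0,0,0],[0.087,0,0,0.0236,0,0,0],[0.05,0,0,0,0,0,0],[0.05,0,0,0,0,0,0],[0.05,0,0,0,0,0,0]]' 20
python3 -c "
from h import *
go(.3833,-.2255,.1345,8)"
python3 -m handwheel '[[0.032,0,0,0,0,0,0],[0.032,0,0,0,0,0,0],[0.032,0,0,0,0,0,0],[0.032,0,0,0,0,0,0]]'
```

```text
time: 8.6
position: [0.3839, -0.2261, 0.1352]
tool_rot: [2.064, 2.366, 0.002]
ft_force: [-0.7, -0.3, 0.0]
grip_width: 0.739
grip_force: 0.0
t 8.60 p [ 0.3839 -0.2261  0.1352] yaw 7.82 tilt(deg about tool x,y to level) [0.11 0.04] | turn z -0.18 | shift now-axes [ 0.0006 -0.0005  0.0007] after turn [ 0.0006 -0.0005  0.0007] ft [-0.7  -0.26  0.01] w 64.3 g 0.0
time: 9.1
position: [0.3829, -0.2255, 0.134]
tool_rot: [-2.064, -2.368, 0.0]
ft_force: [-1.1, 0.6, 0.5]
grip_width: 0.385
grip_force: 0.4
```

```bash
python3 -m handwheel '[[0.032,0,0,0,0,0,0],[0.032,0,0,0,0,0,0]]'; python3 -m handwheel '[[0.02,0,0,0,0,0,0]]'; python3 -m handwheel '[[0.02,0,0,0,0,0,0]]'
python3 - <<'E'
from h import *
im=cloud("scene")[0];cv2.imwrite("pics/s3.png",cv2.resize(im[110:200,140:240],None,fx=6,fy=6,interpolation=cv2.INTER_CUBIC))
E
```

```text
time: 9.35
position: [0.3828, -0.2255, 0.134]
tool_rot: [-2.064, -2.368, 0.0]
ft_force: [0.4, 0.3, 0.5]
grip_width: 0.372
grip_force: 3.0
time: 9.48
position: [0.3831, -0.2254, 0.1339]
tool_rot: [-2.064, -2.368, -0.0]
ft_force: [-0.2, -0.0, -1.7]
grip_width: 0.351
grip_force: 18.3
time: 9.6
position: [0.3831, -0.2254, 0.1339]
tool_rot: [2.064, 2.368, 0.0]
ft_force: [-1.0, -0.8, -0.9]
grip_width: 0.354
grip_force: 18.3
```

View pics/s3.png

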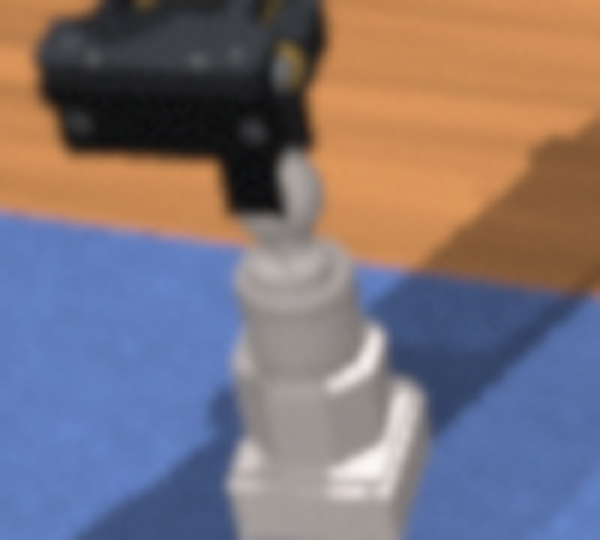

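The fingers hold the ball steadily at 31 mm and 18 N. I'll lift slowly and check.

```bash
python3 -m handwheel '[[0.02,0,0,-0.001,0,0,0],[0.02,0,0,-0.002,0,0,0],[0.02,0,0,-0.002,0,0,0],[0.02,0,0,0,0,0,0]]'; python3 -m handwheel '[[0.02,0,0,-0.003,0,0,0],[0.02,0,0,-0.005,0,0,0],[0.02,0,0,-0.005,0,0,0],[0.02,0,0,0,0,0,0]]'
```

```text
time: 10.15
position: [0.3833, -0.2255, 0.1393]
tool_rot: [2.064, 2.368, 0.001]
ft_force: [0.3, -0.3, -2.2]
grip_width: 0.347
grip_force: 18.3
time: 10.65
position: [0.3835, -0.2256, 0.1526]
tool_rot: [2.064, 2.368, 0.001]
ft_force: [-0.8, 0.6, -0.7]
grip_width: 0.353
grip_force: 18.3
```

```bash
python3 -m handwheel '[[0.02,0,0,-0.01,0,0,0],[0.02,0,0,-0.02,0,0,0],[0.02,0,0,-0.015,0,0,0],[0.02,0,0,-0.005,0,0,0],[0.02,0.01,0.008,0,0,0,0],[0.02,0.02,0.016,0,0,0,0],[0.02,0.033,0.0265,0,0,0,0],[0.02,0.033,0.0265,0,0,0,0]]'
python3 -m handwheel '[[0.02,0.033,0.0265,0,0,0,0],[0.02,0.033,0.0265,0,0,0,0],[0.02,0.033,0.0265,0,0,0,0],[0.02,0.033,0.0265,0,0,0,0],[0.02,0.033,0.0265,0,0,0,0],[0.02,0.033,0.0265,0,0,0,0],[0.02,0.033,0.0265,0,0,0,0],[0.02,0.033,0.0265,0,0,0,0],[0.02,0.02,0.016,0,0,0,0],[0.02,0.01,0.008,0,0,0,0],[0.02,0.006,0.005,0,0,0,0],[0.02,0,0,0,0,0,0]]'
python3 - <<'E'
from h import *
go(.6433,.2108,.05,8)
im,d,X=cloud("scene");cv2.imwrite("pics/s4.png",cv2.resize(im[150:350,260:460],None,fx=3,fy=3,interpolation=cv2.INTER_CUBIC))
E
```

```text
time: 11.65
position: [0.4466, -0.1178, 0.2013]
tool_rot: [-2.063, -2.368, 0.0]
ft_force: [0.4, -0.8, -1.5]
grip_width: 0.348
grip_force: 18.3
time: 13.15
position: [0.6439, 0.2098, 0.2018]
tool_rot: [-2.065, -2.368, 0.001]
ft_force: [-0.9, -0.6, -1.0]
grip_width: 0.348
grip_force: 18.3
t 13.15 p [0.6439 0.2098 0.2018] yaw 7.82 tilt(deg about tool x,y to level) [-0.03  0.02] | turn z -0.18 | shift now-axes [ 0.0011 -0.0003  0.1518] after turn [ 0.001  -0.0004  0.1518] ft [-0.86 -0.61 -1.  ] w 30.3 g 18.3
```

View pics/s4.png

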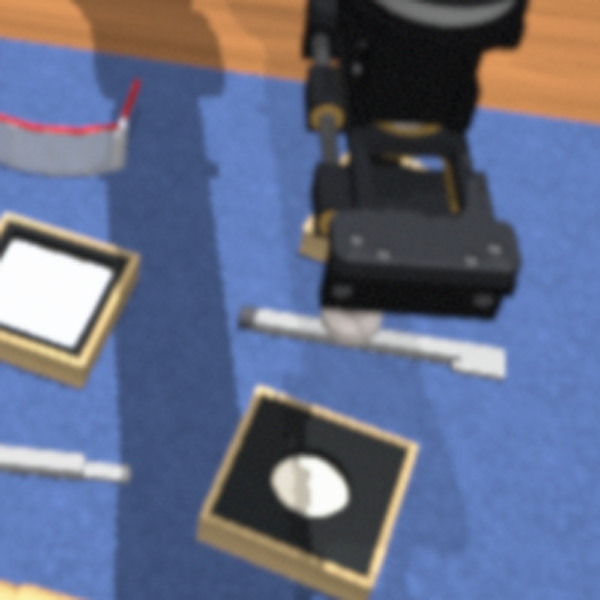

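Carried: the ball's foot shows level at crop (352,325), with the small tray beneath. Lowering.

```bash
python3 -m handwheel '[[0.02,0.001,0,0.01,0,0,0],[0.02,0,0,0.025,0,0,0],[0.02,0,0,0.035,0,0,0],[0.02,0,0,0.035,0,0,0],[0.02,0,0,0.025,0,0,0],[0.02,0,0,0.012,0,0,0],[0.02,0,0,0.008,0,0,0],[0.02,0,0,0.008,0,0,0],[0.02,0,0,0.005,0,0,0],[0.02,0,0,0.003,0,0,0],[0.02,0,0,0,0,0,0]]'
python3 -m handwheel '[[0.02,0,0,0.002,0,0,0],[0.02,0,0,0.001,0,0,0],[0.02,0,0,0.001,0,0,0],[0.02,0,0,0,0,0,0]]'
python3 -m handwheel '[[0.02,0,0,0.001,0,0,0],[0.02,0,0,0.001,0,0,0],[0.02,0,0,0,0,0,0]]'
```

```text
time: 14.58
position: [0.6439, 0.2112, 0.0361]
tool_rot: [2.064, 2.368, 0.0]
ft_force: [-0.3, -0.3, -1.8]
grip_width: 0.352
grip_force: 18.3
time: 15.08
position: [0.6438, 0.2112, 0.032]
tool_rot: [-2.064, -2.368, 0.0]
ft_force: [0.5, 0.3, -1.3]
grip_width: 0.347
grip_force: 18.3
time: 15.45
position: [0.6438, 0.2111, 0.0299]
tool_rot: [-2.064, -2.368, 0.0]
ft_force: [0.3, 0.8, -1.5]
grip_width: 0.352
grip_force: 18.3
```

```bash
python3 -m handwheel '[[0.02,0,0,0.0005,0,0,0],[0.02,0,0,0,0,0,0]]'
python3 -m handwheel '[[0.02,0,0,0.0005,0,0,0],[0.02,0,0,0,0,0,0]]'
python3 -m handwheel '[[0.02,0,0,0.0005,0,0,0],[0.02,0,0,0,0,0,0]]'
```

```text
time: 15.7
position: [0.6439, 0.2112, 0.0296]
tool_rot: [-2.064, -2.368, -0.0]
ft_force: [-0.3, -0.3, -0.7]
grip_width: 0.345
grip_force: 18.3
time: 15.95
position: [0.6439, 0.2112, 0.0291]
tool_rot: [2.064, 2.368, 0.0]
ft_force: [0.0, -0.7, -1.4]
grip_width: 0.349
grip_force: 18.3
time: 16.2
position: [0.6439, 0.2113, 0.0289]
tool_rot: [-2.064, -2.368, -0.0]
ft_force: [-0.7, -0.3, 2.0]
grip_width: 0.349
grip_force: 18.8
```

The ball touches down (Fz +2 N). Releasing.

```bash
python3 -m handwheel '[[0.034,0,0,0,0,0,0],[0.042,0,0,0,0,0,0],[0.06,0,0,0,0,0,0],[0.06,0,0,0,0,0,0],[0.06,0,0,0,0,0,0],[0.06,0,0,-0.01,0,0,0],[0.07,0,0,-0.03,0,0,0],[0.087,0,0,-0.06,0,0,0],[0.087,0,0,-0.06,0,0,0],[0.087,0,0,0,0,0,0]]'
python3 - <<'E'
from h import *
go(.383,-.225,.19,8)
im,d,X=cloud("top");cv2.imwrite("pics/t2.png",np.hstack([cv2.resize(im[125:200,150:230],(400,375)),cv2.resize(im[240:315,365:445],(400,375),interpolation=cv2.INTER_CUBIC)]))
S=X[125:200,150:230].reshape(-1,3);q=S[(S[:,2]>.04)&(S[:,2]<.09)];print(len(q),q.mean(0).round(3),q[:,2].max().round(4))
S=X.reshape(-1,3);S=S[np.hypot(S[:,0]-.38,S[:,1]+.226)<.06]
for lo,hi in((.112,.127),(.072,.085),(.034,.044)):
    k=S[(S[:,2]>lo)&(S[:,2]<hi)];r=cv2.minAreaRect((k[:,:2]*1000).astype(np.float32));print(lo,np.round(r[0],1),np.round(r[1],1),round(r[2],1),np.median(k[:,2]).round(4))
E
```

```text
time: 17.45
position: [0.6477, 0.2117, 0.1963]
tool_rot: [2.061, 2.364, 0.017]
ft_force: [0.1, -0.3, -0.5]
grip_width: 0.978
grip_force: 0.0
t 17.45 p [0.6477 0.2117 0.1963] yaw 7.83 tilt(deg about tool x,y to level) [ 0.68 -0.17] | turn z -0.17 | shift now-axes [-0.3966 -0.3217  0.0012] after turn [-0.3956 -0.3229  0.0063] ft [ 0.05 -0.26 -0.51] w 85.1 g 0.0
214 [0.639 0.206 0.06 ] 0.0697
0.112 [ 381.4 -226.1] [45.4 44.6] 87.7 0.1184
0.072 [ 379.1 -222.9] [56.7 47.1] 15.4 0.0784
0.034 [ 379.9 -226.2] [65.3 62.4] 7.3 0.0384
```

View pics/t2.png

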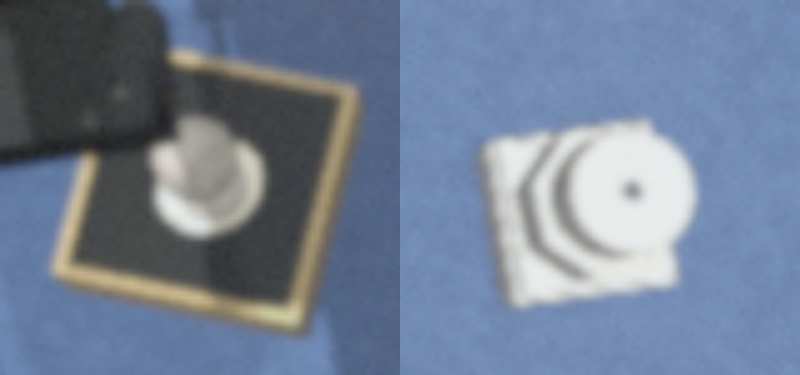

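Top view: the ball stands in the small round cut-out with its top at 69.7 mm, as expected. The drum top is centred near (0.383,-0.2255). On to the drum.

```bash
python3 -m handwheel '[[0.087,-0.045,-0.0367,0,0,0,0],[0.087,-0.045,-0.0367,0,0,0,0],[0.087,-0.045,-0.0367,0,0,0,0],[0.087,-0.045,-0.0367,0,0,0,0],[0.087,-0.045,-0.0367,0,0,0,0],[0.087,-0.045,-0.0367,0,0,0,0],[0.087,-0.045,-0.0367,0,0,0,0],[0.087,-0.045,-0.0367,0,0,0,0],[0.087,-0.02,-0.016,0,0,0,0],[0.087,-0.0156,-0.0133,0,0,0,0],[0.087,0,0,0,0,0,0],[0.087,0,0,0,0,0,0]]' 30
python3 -c "
from h import *
go(.383,-.2255,.095,8)"
```

```text
time: 19.0
position: [0.3786, -0.2235, 0.1883]
tool_rot: [-2.062, -2.37, 0.0]
ft_force: [0.7, 1.0, -0.3]
grip_width: 1.0
grip_force: 0.0
t 19.00 p [ 0.3786 -0.2235  0.1883] yaw 7.95 tilt(deg about tool x,y to level) [-0.02 -0.01] | turn z -0.05 | shift now-axes [-0.0026  0.0042  0.0933] after turn [-0.0026  0.0041  0.0933] ft [ 0.65  0.96 -0.35] w 87.0 g 0.0
```

```bash
python3 -m handwheel '[[0.087,-0.0026,0.0042,0.02,0,0,0],[0.087,0,0,0.03,0,0,0],[0.087,0,0,0.025,0,0,0],[0.07,0,0,0.018,0,0,0],[0.06,0,0,0,0,0,0],[0.06,0,0,0,0,0,0],[0.035,0,0,0,0,0,0],[0.035,0,0,0,0,0,0],[0.035,0,0,0,0,0,0],[0.035,0,0,0,0,0,0],[0.035,0,0,0,0,0,0],[0.035,0,0,0,0,0,0]]' 30
python3 -m handwheel '[[0.035,0,0,0,0,0,0]]'
python3 -m handwheel '[[0.035,0,0,-0.002,0,0,0],[0.035,0,0,-0.004,0,0,0],[0.035,0,0,-0.006,0,0,0],[0.035,0,0,0,0,0,0]]'
```

```text
time: 20.5
position: [0.3825, -0.2268, 0.0955]
tool_rot: [-2.064, -2.368, -0.0]
ft_force: [0.5, 0.2, 1.0]
grip_width: 0.407
grip_force: 0.0
time: 20.62
position: [0.3825, -0.2268, 0.0955]
tool_rot: [-2.064, -2.368, -0.0]
ft_force: [-0.6, 0.3, 0.5]
grip_width: 0.403
grip_force: 0.0
time: 21.12
position: [0.3831, -0.2269, 0.1082]
tool_rot: [2.063, 2.367, 0.001]
ft_force: [-0.1, 0.1, 1.3]
grip_width: 0.398
grip_force: 0.0
```

No grip force at 35 mm opening. Looking.

```bash
python3 - <<'E'
from h import *
im,d,X=cloud("scene");im2,_,X2=cloud("top");cv2.imwrite("pics/s5.png",np.hstack([cv2.resize(im[110:210,140:240],(400,400),interpolation=cv2.INTER_CUBIC),cv2.resize(im2[235:325,355:445],(400,400),interpolation=cv2.INTER_CUBIC)]))
E
```

```text
(no output)
```

View pics/s5.png

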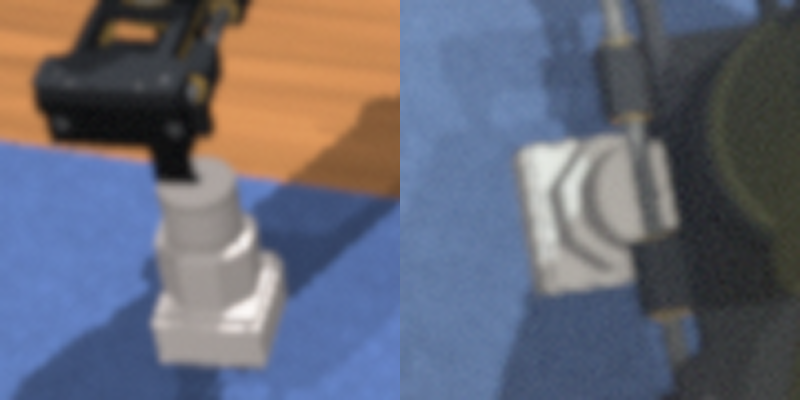

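```bash
python3 - <<'E'
from h import *
s=ctrl.get_state()
for n in("scene","wrist"):
    im,d,X=cloud(n);g=im.max(2);dx=X-np.array(s["position"])
    m=(g<70)&(np.abs(dx[...,1])<.03)&(np.abs(dx[...,0])<.08)&(dx[...,2]>-.06)&(dx[...,2]<.09)
    q=dx[m];print(n,len(q))
    for lo in np.arange(0,.09,.006):
        k=q[(q[:,2]>=lo)&(q[:,2]<lo+.006)]
        if len(k)>2:print("z+%.3f"%lo,len(k),"x",k[:,0].min().round(3),k[:,0].max().round(3),"y",k[:,1].min().round(3),k[:,1].max().round(3))
E
```

```text
scene 92
z+0.030 17 x -0.023 0.028 y -0.004 0.015
z+0.036 25 x -0.023 0.028 y -0.006 0.014
z+0.042 27 x -0.023 0.027 y -0.005 0.014
z+0.048 19 x -0.021 0.028 y -0.004 0.014
wrist 1228
z+0.030 5 x -0.026 -0.025 y 0.008 0.009
z+0.036 11 x -0.026 -0.016 y 0.0 0.008
z+0.042 53 x -0.026 0.025 y 0.007 0.015
z+0.048 129 x -0.027 0.026 y -0.006 0.015
z+0.054 186 x -0.028 0.027 y -0.01 0.016
z+0.060 19 x -0.026 0.027 y -0.006 0.016
z+0.066 73 x -0.016 0.02 y -0.008 0.005
z+0.072 232 x -0.022 0.024 y -0.009 0.009
z+0.078 228 x -0.022 0.024 y -0.008 0.012
z+0.084 292 x -0.026 0.025 y -0.004 0.015
```

Both cameras show the real fingertips about 31 mm above the reported TCP and about 4.5 mm along +y. This also explains the ball slip. I'll correct for it, open up and check the tip offset at full opening.

```bash
sed -i 's|p=np.array(s\["position"\])|p=np.array(s["position"])+M@[.0045,.0005,-.031]|' h.py
cat >> h.py <<'E'
def tips():
    s=ctrl.get_state();M=R.from_rotvec(s["tool_rot"]).as_matrix()
    for n in("scene","wrist"):
        im,d,X=cloud(n);D=(X-np.array(s["position"]))@M
        q=D[(im.max(2)<70)&(np.abs(D[...,0])<.03)&(np.abs(D[...,1])<.07)&(D[...,2]>-.062)&(D[...,2]<.03)]
        k=q[q[:,2]<q[:,2].max()+.0] if len(q) else q
        lo=np.percentile(q[:,2],99) if len(q) else 0
        k=q[(q[:,2]>lo-.02)]
        print(n,len(q),"tip z",np.round(lo,4),"x",np.percentile(k[:,0],[2,98]).round(4),"y",np.percentile(k[:,1],[1,99]).round(4))
E
python3 -m handwheel '[[0.087,0,0,-0.005,0,0,0],[0.087,0,0,0,0,0,0],[0.087,0,0,0,0,0,0],[0.087,0,0,0,0,0,0],[0.087,0,0,0,0,0,0],[0.087,0,0,0,0,0,0],[0.087,0,0,0,0,0,0]]' 30
python3 -c "
from h import *
tips();go(.383,-.2255,.0945,8)"
```

```text
time: 22.2
position: [0.3825, -0.2268, 0.1125]
tool_rot: [2.064, 2.368, 0.0]
ft_force: [0.5, -0.6, 0.0]
grip_width: 0.986
grip_force: 0.0
scene 116 tip z -0.0313 x [-0.0085  0.0102] y [-0.048   0.0534]
wrist 1323 tip z -0.0299 x [0.0009 0.0118] y [-0.0498  0.0527]
t 22.30 p [ 0.3824 -0.2223  0.1435] yaw 7.85 tilt(deg about tool x,y to level) [ 0. -0.] | turn z -0.15 | shift now-axes [-0.0033  0.0001  0.049 ] after turn [-0.0033  0.0001  0.049 ] ft [-0.26 -0.35  0.34] w 86.7 g 0.0
```

```bash
sed -i 's|\[.0045,.0005,-.031\]|[.001,.0015,-.031]|' h.py
python3 -m handwheel '[[0.087,0.001,-0.001,0.015,0,0,0],[0.087,0,0,0.02,0,0,0],[0.087,0,0,0.012,0,0,0],[0.06,0,0,0.002,0,0,0],[0.06,0,0,0,0,0,0],[0.06,0,0,0,0,0,0],[0.035,0,0,0,0,0,0],[0.035,0,0,0,0,0,0],[0.035,0,0,0,0,0,0],[0.035,0,0,0,0,0,0]]' 30
python3 -m handwheel '[[0.035,0,0,0,0,0,0],[0.035,0,0,0,0,0,0]]'
python3 -c "
from h import *
go(.383,-.2255,.0945,8)"
```

```text
time: 23.55
position: [0.3816, -0.226, 0.0638]
tool_rot: [2.064, 2.368, 0.001]
ft_force: [-0.1, 0.8, 2.1]
grip_width: 0.517
grip_force: 30.0
time: 23.8
position: [0.3816, -0.2259, 0.0638]
tool_rot: [2.064, 2.368, 0.001]
ft_force: [-0.2, -0.1, 3.6]
grip_width: 0.52
grip_force: 30.0
t 23.80 p [ 0.3829 -0.2248  0.0948] yaw 7.85 tilt(deg about tool x,y to level) [ 0.02 -0.  ] | turn z -0.15 | shift now-axes [-0.0007 -0.      0.0003] after turn [-0.0007 -0.      0.0003] ft [-0.24 -0.07  3.56] w 45.2 g 30.0
```

Drum gripped (45.2 mm, 30 N). Lifting and carrying it to the round tray around the inner reach limit.

```bash
python3 -m handwheel '[[0.035,0,0,-0.002,0,0,0],[0.035,0,0,-0.006,0,0,0],[0.035,0,0,-0.015,0,0,0],[0.035,0,0,-0.025,0,0,0],[0.035,0,0,-0.015,0,0,0],[0.035,0,0,-0.004,0,0,0]]'
python3 -m handwheel '[[0.035,0.012,0.0085,0,0,0,0],[0.035,0.024,0.017,0,0,0,0],[0.035,0.0326,0.0232,0,0,0,0],[0.035,0.0326,0.0232,0,0,0,0],[0.035,0.0326,0.0232,0,0,0,0],[0.035,0.0326,0.0232,0,0,0,0],[0.035,0.024,0.017,0,0,0,0],[0.035,0.016,0.0117,0,0,0,0]]'
python3 -m handwheel '[[0.035,0.02,-0.0053,0,0,0,0],[0.035,0.033,-0.0088,0,0,0,0],[0.035,0.033,-0.0088,0,0,0,0],[0.035,0.033,-0.0088,0,0,0,0],[0.035,0.033,-0.0088,0,0,0,0],[0.035,0.033,-0.0088,0,0,0,0],[0.035,0.033,-0.0088,0,0,0,0],[0.035,0.024,-0.0064,0,0,0,0],[0.035,0.014,-0.0037,0,0,0,0],[0.035,0.01,-0.0025,0,0,0,0],[0.035,0,0,0,0,0,0],[0.035,0,0,0,0,0,0]]'
python3 -c "
from h import *
go(.3927,.2535,.0298,8)"
```

```text
time: 24.55
position: [0.3822, -0.2261, 0.1318]
tool_rot: [2.063, 2.367, 0.003]
ft_force: [-0.1, 0.4, -1.7]
grip_width: 0.523
grip_force: 30.0
time: 25.55
position: [0.4989, 0.0003, 0.1298]
tool_rot: [-2.062, -2.369, 0.002]
ft_force: [0.1, -0.4, -1.0]
grip_width: 0.523
grip_force: 30.0
time: 27.05
position: [0.393, 0.2516, 0.1306]
tool_rot: [2.066, 2.366, -0.0]
ft_force: [-0.1, -0.3, -1.3]
grip_width: 0.518
grip_force: 30.0
t 27.05 p [0.3943 0.2528 0.1616] yaw 7.76 tilt(deg about tool x,y to level) [0.01 0.02] | turn z -0.24 | shift now-axes [ 0.001  -0.0015  0.1317] after turn [ 0.001  -0.0015  0.1318] ft [-0.12 -0.27 -1.27] w 45.0 g 30.0
```

```bash
python3 -m handwheel '[[0.035,0.001,-0.0015,0.012,0,0,0],[0.035,0,0,0.025,0,0,0],[0.035,0,0,0.03,0,0,0],[0.035,0,0,0.025,0,0,0],[0.035,0,0,0.015,0,0,0],[0.035,0,0,0.01,0,0,0],[0.035,0,0,0.006,0,0,0],[0.035,0,0,0.003,0,0,0],[0.035,0,0,0,0,0,0]]'
python3 -m handwheel '[[0.035,0,0,0.002,0,0,0],[0.035,0,0,0.001,0,0,0],[0.035,0,0,0.0005,0,0,0],[0.035,0,0,0,0,0,0]]'
python3 -m handwheel '[[0.035,0,0,0.0008,0,0,0],[0.035,0,0,0,0,0,0]]'
python3 -m handwheel '[[0.035,0,0,0.0005,0,0,0],[0.035,0,0,0,0,0,0]]'
```

```text
time: 28.18
position: [0.3911, 0.2535, 0.0049]
tool_rot: [2.064, 2.368, 0.001]
ft_force: [-0.4, -0.9, -1.1]
grip_width: 0.521
grip_force: 30.0
time: 28.68
position: [0.3909, 0.2533, 0.0011]
tool_rot: [-2.064, -2.368, -0.0]
ft_force: [2.0, 0.4, -1.1]
grip_width: 0.525
grip_force: 30.0
time: 28.92
position: [0.3908, 0.2532, 0.0002]
tool_rot: [-2.064, -2.368, 0.0]
ft_force: [-0.2, -0.5, -1.4]
grip_width: 0.517
grip_force: 30.0
time: 29.18
position: [0.3908, 0.2532, -0.0003]
tool_rot: [-2.064, -2.368, 0.0]
ft_force: [0.0, -0.7, -0.8]
grip_width: 0.518
grip_force: 30.0
```

```bash
python3 -m handwheel '[[0.035,0,0,0.0005,0,0,0],[0.035,0,0,0,0,0,0]]'
python3 -m handwheel '[[0.035,0,0,0.0005,0,0,0],[0.035,0,0,0,0,0,0]]'
python3 -m handwheel '[[0.035,0,0,0.0003,0,0,0],[0.035,0,0,0,0,0,0]]'
```

```text
time: 29.42
position: [0.3909, 0.2532, -0.0008]
tool_rot: [2.064, 2.368, 0.0]
ft_force: [0.2, 0.6, -2.0]
grip_width: 0.524
grip_force: 30.0
time: 29.68
position: [0.3909, 0.2533, -0.0012]
tool_rot: [2.064, 2.368, 0.0]
ft_force: [-0.0, -0.2, -0.2]
grip_width: 0.523
grip_force: 30.0
time: 29.92
position: [0.3909, 0.2533, -0.0013]
tool_rot: [-2.064, -2.368, -0.0]
ft_force: [-0.9, -1.1, 2.6]
grip_width: 0.522
grip_force: 30.0
```

Contact. Releasing the drum and going back clear of the stack.

```bash
python3 -m handwheel '[[0.048,0,0,0,0,0,0],[0.055,0,0,0,0,0,0],[0.065,0,0,0,0,0,0],[0.065,0,0,0,0,0,0],[0.065,0,0,-0.005,0,0,0],[0.087,0,0,-0.025,0,0,0],[0.087,0,0,-0.05,0,0,0],[0.087,0,0,-0.05,0,0,0],[0.087,-0.0443,0.0118,0,0,0,0],[0.087,-0.0443,0.0118,0,0,0,0],[0.087,-0.0443,0.0118,0,0,0,0],[0.087,-0.0443,0.0118,0,0,0,0]]'
python3 - <<'E'
from h import *
im,d,X=cloud("top");cv2.imwrite("pics/t3.png",np.hstack([cv2.resize(im[240:315,125:205],(400,375)),cv2.resize(im[240:315,365:445],(400,375),interpolation=cv2.INTER_CUBIC)]))
np.savez("t3.npz",im=im,X=X)
S=X[240:315,125:205].reshape(-1,3);q=S[(S[:,2]>.045)&(S[:,2]<.06)];r=cv2.minAreaRect((q[:,:2]*1000).astype(np.float32));print("drum",np.round(r[0],1),np.round(r[1],1),np.median(q[:,2]))
S=X.reshape(-1,3);S=S[np.hypot(S[:,0]-.38,S[:,1]+.226)<.06]
for lo,hi in((.072,.085),(.034,.044)):
    k=S[(S[:,2]>lo)&(S[:,2]<hi)];r=cv2.minAreaRect((k[:,:2]*1000).astype(np.float32));print(lo,np.round(r[0],1),np.round(r[1],1),round(r[2],1),np.median(k[:,2]).round(4))
    h=cv2.convexHull((k[:,:2]*1000).astype(np.float32));print(cv2.approxPolyDP(h,4,True)[:,0].round(0).tolist())
go(.383,-.2255,.0548,8)
E
```

```text
time: 31.42
position: [0.4621, 0.0829, 0.1288]
tool_rot: [-2.064, -2.368, -0.001]
ft_force: [-0.1, 0.4, -0.4]
grip_width: 1.001
grip_force: 0.0
drum [390.5 251.4] [45.7 44.6] 0.05307450384332313
0.072 [ 380.8 -227.5] [55.6 55.7] 9.1 0.0783
[[410.0, -236.0], [406.0, -211.0], [385.0, -199.0], [365.0, -203.0], [352.0, -221.0], [356.0, -244.0], [375.0, -256.0], [396.0, -253.0]]
0.034 [ 379.9 -227. ] [61.5 62.4] 7.6 0.0385
[[414.0, -253.0], [406.0, -194.0], [348.0, -201.0], [354.0, -258.0]]
t 31.48 p [0.4657 0.077  0.1601] yaw 7.41 tilt(deg about tool x,y to level) [0.12 0.18] | turn z -0.59 | shift now-axes [-0.289  -0.1213  0.106 ] after turn [-0.2881 -0.124   0.1053] ft [ 2.07 -5.45  0.32] w 87.5 g 0.0
```

View pics/t3.png

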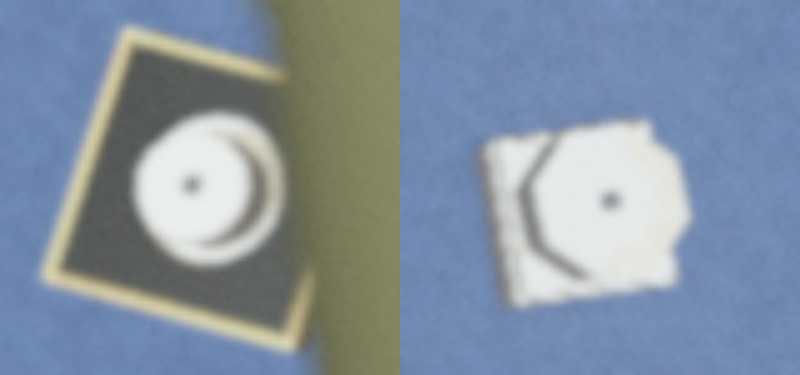

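Drum flat in the round cut-out, its top at the expected 55 mm and about 2 mm off centre. The octagon's flats are at about 8–9°. On to the octagon.

```bash
python3 -m handwheel '[[0.087,-0.0445,-0.0187,0,0,0,0],[0.087,-0.0445,-0.0187,0,0,0,0],[0.087,-0.0445,-0.0187,0,0,0,0],[0.087,-0.0445,-0.0187,0,0,0,0],[0.087,-0.0445,-0.0187,0,0,0,0],[0.087,-0.0445,-0.0187,0,0,0,0],[0.087,-0.022,-0.01,0,0,0,0],[0.087,0,0,0,0,0,0],[0.087,0,0,0,0,0,0]]' 40
python3 -c "
from h import *
go(.3825,-.2265,.0545,8.5)"
```

```text
time: 32.6
position: [0.3805, -0.2176, 0.1284]
tool_rot: [-2.063, -2.369, -0.001]
ft_force: [0.3, -0.2, 0.4]
grip_width: 1.002
grip_force: 0.0
t 32.60 p [ 0.3819 -0.2164  0.1594] yaw 7.91 tilt(deg about tool x,y to level) [ 0.01 -0.04] | turn z -0.59 | shift now-axes [-0.0101 -0.0008  0.1049] after turn [-0.01   -0.0008  0.1049] ft [ 0.27 -0.24  0.39] w 87.1 g 0.0
```

```bash
python3 -m handwheel '[[0.087,-0.0101,-0.0008,0.02,0,0,-0.6],[0.087,0,0,0.03,0,0,0],[0.087,0,0,0.03,0,0,0],[0.087,0,0,0.018,0,0,0],[0.07,0,0,0.007,0,0,0],[0.065,0,0,0,0,0,0],[0.045,0,0,0,0,0,0],[0.045,0,0,0,0,0,0],[0.045,0,0,0,0,0,0],[0.045,0,0,0,0,0,0],[0.045,0,0,0,0,0,0],[0.045,0,0,0,0,0,0]]' 40
python3 -m handwheel '[[0.045,0,0,0,0,0,0]]'
python3 -c "
from h import *
go(.3825,-.2265,.0545,8.5)"
```

```text
time: 34.1
position: [0.3815, -0.2289, 0.0241]
tool_rot: [2.051, 2.379, 0.002]
ft_force: [-0.7, 1.1, 6.5]
grip_width: 0.636
grip_force: 39.8
time: 34.22
position: [0.3815, -0.2289, 0.0241]
tool_rot: [2.051, 2.379, 0.002]
ft_force: [-0.9, 0.0, 6.5]
grip_width: 0.639
grip_force: 39.8
t 34.23 p [ 0.3828 -0.2277  0.0551] yaw 8.45 tilt(deg about tool x,y to level) [ 0.07 -0.01] | turn z -0.05 | shift now-axes [ 0.0013 -0.0001  0.0006] after turn [ 0.0013 -0.0001  0.0006] ft [-0.87  0.02  6.51] w 55.6 g 39.8
```

```bash
python3 -m handwheel '[[0.045,0,0,-0.002,0,0,0],[0.045,0,0,-0.006,0,0,0],[0.045,0,0,-0.015,0,0,0],[0.045,0,0,-0.025,0,0,0],[0.045,0,0,-0.015,0,0,0],[0.045,0,0,-0.004,0,0,0]]'
python3 -m handwheel '[[0.045,-0.0013,0.012,0,0,0,0],[0.045,-0.0026,0.024,0,0,0,0],[0.045,-0.0035,0.033,0,0,0,0],[0.045,-0.0035,0.033,0,0,0,0],[0.045,-0.0035,0.033,0,0,0,0],[0.045,-0.0035,0.033,0,0,0,0],[0.045,-0.0035,0.033,0,0,0,0],[0.045,-0.0016,0.016,0,0,0,0],[0.045,-0.0008,0.008,0,0,6.3],[0.045,0,0,0,0,0,6.3],[0.045,0,0,0,0,0,6.3],[0.045,0,0,0,0,0,0]]'
python3 -c "
from h import *
go(.6092,-.2181,.0301,-10.4)"
```

```text
time: 34.98
position: [0.3814, -0.2289, 0.0912]
tool_rot: [2.051, 2.378, 0.003]
ft_force: [0.7, 0.1, -3.2]
grip_width: 0.64
grip_force: 39.8
t 34.98 p [ 0.3827 -0.2277  0.1222] yaw 8.46 tilt(deg about tool x,y to level) [ 0.12 -0.02] | turn z 18.86 | shift now-axes [-0.0239  0.2253  0.0925] after turn [0.0503 0.2211 0.0921] ft [ 0.7   0.07 -3.15] w 55.7 g 39.8invalid input
```

```bash
python3 -m handwheel '[[0.045,-0.0013,0.012,0,0,0,0],[0.045,-0.0026,0.024,0,0,0,0],[0.045,-0.0035,0.033,0,0,0,0],[0.045,-0.0035,0.033,0,0,0,0],[0.045,-0.0035,0.033,0,0,0,0],[0.045,-0.0035,0.033,0,0,0,0],[0.045,-0.0035,0.033,0,0,0,0],[0.045,-0.0016,0.016,0,0,0,0],[0.045,-0.0008,0.008,0,0,0,6.3],[0.045,0,0,0,0,0,6.3],[0.045,0,0,0,0,0,6.3],[0.045,0,0,0,0,0,0]]'
python3 -c "
from h import *
go(.6092,-.2181,.0301,-10.4)"
```

```text
time: 36.48
position: [0.6063, -0.219, 0.0889]
tool_rot: [-2.412, -2.011, 0.003]
ft_force: [0.1, 0.2, -2.8]
grip_width: 0.64
grip_force: 39.8
t 36.48 p [ 0.608  -0.2183  0.1199] yaw -10.36 tilt(deg about tool x,y to level) [-0.14  0.03] | turn z 0.04 | shift now-axes [0.0004 0.0014 0.0898] after turn [0.0004 0.0012 0.0898] ft [ 0.05  0.23 -2.76] w 55.7 g 39.8
```

```bash
python3 -m handwheel '[[0.045,0.0004,0.0012,0.01,0,0,0],[0.045,0,0,0.02,0,0,0],[0.045,0,0,0.022,0,0,0],[0.045,0,0,0.015,0,0,0],[0.045,0,0,0.01,0,0,0],[0.045,0,0,0.006,0,0,0],[0.045,0,0,0.003,0,0,0],[0.045,0,0,0.001,0,0,0],[0.045,0,0,0,0,0,0]]'
python3 -m handwheel '[[0.045,0,0,0.0005,0,0,0],[0.045,0,0,0,0,0,0]]'
python3 -m handwheel '[[0.045,0,0,0.0007,0,0,0],[0.045,0,0,0,0,0,0]]'
python3 -m handwheel '[[0.045,0,0,0.0005,0,0,0],[0.045,0,0,0,0,0,0]]'
```

```text
time: 37.6
position: [0.6084, -0.2193, 0.0039]
tool_rot: [2.414, 2.01, 0.001]
ft_force: [0.1, -0.1, -2.9]
grip_width: 0.642
grip_force: 39.8
time: 37.85
position: [0.6082, -0.2192, 0.0031]
tool_rot: [2.414, 2.01, 0.001]
ft_force: [-0.1, -0.3, -2.9]
grip_width: 0.64
grip_force: 39.8
time: 38.1
position: [0.6081, -0.2192, 0.0022]
tool_rot: [-2.415, -2.01, -0.0]
ft_force: [0.0, -0.3, -3.0]
grip_width: 0.641
grip_force: 39.8
time: 38.35
position: [0.6081, -0.2192, 0.0017]
tool_rot: [-2.414, -2.01, -0.0]
ft_force: [0.3, -0.5, -3.2]
grip_width: 0.64
grip_force: 39.8
```

```bash
python3 -m handwheel '[[0.045,0,0,0.0007,0,0,0],[0.045,0,0,0.0007,0,0,0],[0.045,0,0,0,0,0,0]]'
python3 -m handwheel '[[0.045,0,0,0.0005,0,0,0],[0.045,0,0,0,0,0,0]]'
python3 -m handwheel '[[0.045,0,0,0.0004,0,0,0],[0.045,0,0,0,0,0,0]]'
python3 -m handwheel '[[0.045,0,0,0.0003,0,0,0],[0.045,0,0,0,0,0,0]]'
```

```text
time: 38.72
position: [0.6081, -0.2192, 0.0003]
tool_rot: [-2.415, -2.01, -0.0]
ft_force: [-0.1, -0.5, -1.9]
grip_width: 0.643
grip_force: 39.8
time: 38.98
position: [0.6081, -0.2192, -0.0002]
tool_rot: [-2.415, -2.01, -0.0]
ft_force: [-0.5, 0.4, -2.9]
grip_width: 0.639
grip_force: 39.8
time: 39.22
position: [0.6081, -0.2192, -0.0006]
tool_rot: [-2.415, -2.01, -0.0]
ft_force: [0.4, 0.9, -2.6]
grip_width: 0.641
grip_force: 39.8
time: 39.48
position: [0.6081, -0.2193, -0.0007]
tool_rot: [-2.415, -2.01, -0.0]
ft_force: [-1.1, -0.4, -2.6]
grip_width: 0.638
grip_force: 39.8
```

```bash
python3 -m handwheel '[[0.045,0,0,0.0004,0,0,0],[0.045,0,0,0,0,0,0]]'
python3 -m handwheel '[[0.045,0,0,0.0003,0,0,0],[0.045,0,0,0,0,0,0]]'
```

```text
time: 39.72
position: [0.6082, -0.2192, -0.0008]
tool_rot: [-2.414, -2.01, -0.001]
ft_force: [-1.0, 0.8, 2.3]
grip_width: 0.642
grip_force: 39.8
time: 39.98
position: [0.6082, -0.2193, -0.0008]
tool_rot: [-2.414, -2.01, -0.001]
ft_force: [-3.2, 2.5, 5.3]
grip_width: 0.641
grip_force: 39.8
```

Contact. Releasing the octagon.

```bash
python3 -m handwheel '[[0.057,0,0,0,0,0,0],[0.065,0,0,0,0,0,0],[0.075,0,0,0,0,0,0],[0.075,0,0,0,0,0,0],[0.075,0,0,-0.005,0,0,0],[0.087,0,0,-0.02,0,0,0],[0.087,0,0,-0.04,0,0,0],[0.087,0,0,-0.03,0,0,-9],[0.087,0.04,0,0,0,0,-9],[0.087,0.04,0,0,0,0,0],[0.087,0,0,0,0,0,0],[0.087,0,0,0,0,0,0]]'
python3 - <<'E'
from h import *
im,d,X=cloud("top")
for n,(c,lo,hi) in dict(oct=((.6085,-.218),.047,.06),pl=((.38,-.227),.034,.044),base=((.38,-.227),.015,.044)).items():
    S=X.reshape(-1,3);S=S[np.hypot(S[:,0]-c[0],S[:,1]-c[1])<.055];k=S[(S[:,2]>lo)&(S[:,2]<hi)]
    r=cv2.minAreaRect((k[:,:2]*1000).astype(np.float32));print(n,len(k),np.round(r[0],1),np.round(r[1],1),round(r[2],1),np.median(k[:,2]).round(4))
go(.3815,-.226,.0145,7.6)
E
```

```text
time: 41.48
position: [0.604, -0.1404, 0.0945]
tool_rot: [2.07, 2.361, 0.0]
ft_force: [-0.1, -0.9, -0.2]
grip_width: 1.003
grip_force: 0.0
oct 224 [ 610.3 -233.2] [45.1 28.7] 26.7 0.0536
pl 936 [ 380.2 -227. ] [64.3 62. ] 7.5 0.0383
base 1116 [ 380.2 -226.8] [66.3 66.7] 7.8 0.0378
t 41.52 p [ 0.6052 -0.14    0.1254] yaw 7.45 tilt(deg about tool x,y to level) [0.05 0.07] | turn z -0.15 | shift now-axes [-0.0561 -0.2331  0.1107] after turn [-0.0556 -0.2331  0.1109] ft [0.43 0.33 0.37] w 87.0 g 0.0
```

```bash
python3 -m handwheel '[[0.087,-0.0093,-0.0388,0,0,0,0],[0.087,-0.0093,-0.0388,0,0,0,0],[0.087,-0.0093,-0.0388,0,0,0,0],[0.087,-0.0093,-0.0388,0,0,0,0],[0.087,-0.0093,-0.0388,0,0,0,0],[0.087,-0.0093,-0.0388,0,0,0,0],[0.087,0,0,0,0,0,0],[0.087,0,0,0,0,0,0]]' 50
python3 -c "
from h import *
go(.3817,-.2258,.0145,7.7)"
```

```text
time: 42.52
position: [0.3807, -0.2262, 0.0938]
tool_rot: [2.073, 2.36, 0.003]
ft_force: [-0.3, 0.8, 0.7]
grip_width: 1.0
grip_force: 0.0
t 42.52 p [ 0.382  -0.225   0.1248] yaw 7.41 tilt(deg about tool x,y to level) [ 0.1  -0.04] | turn z -0.29 | shift now-axes [-0.0008 -0.0006  0.1103] after turn [-0.0007 -0.0004  0.1103] ft [-0.29  0.82  0.66] w 87.0 g 0.0
```

```bash
python3 -m handwheel '[[0.087,-0.0008,-0.0006,0.02,0,0,-0.3],[0.087,0,0,0.03,0,0,0],[0.087,0,0,0.03,0,0,0],[0.087,0,0,0.02,0,0,0],[0.087,0,0,0.0103,0,0,0],[0.075,0,0,0,0,0,0],[0.075,0,0,0,0,0,0],[0.055,0,0,0,0,0,0],[0.055,0,0,0,0,0,0],[0.055,0,0,0,0,0,0],[0.055,0,0,0,0,0,0],[0.055,0,0,0,0,0,0]]' 50
python3 -c "
from h import *
go(.3817,-.2258,.0145,7.7)"
```

```text
time: 44.02
position: [0.3805, -0.2263, -0.0164]
tool_rot: [2.064, 2.368, 0.001]
ft_force: [-0.1, 0.7, 6.6]
grip_width: 0.759
grip_force: 50.0
t 44.02 p [ 0.3818 -0.2252  0.0146] yaw 7.86 tilt(deg about tool x,y to level) [ 0.05 -0.01] | turn z 0.16 | shift now-axes [-0.0006 -0.0002  0.0001] after turn [-0.0006 -0.0002  0.0001] ft [-0.08  0.68  6.63] w 66.0 g 50.0
```

```bash
python3 -m handwheel '[[0.055,0,0,-0.002,0,0,0],[0.055,0,0,-0.006,0,0,0],[0.055,0,0,-0.015,0,0,0],[0.055,0,0,-0.025,0,0,0],[0.055,0,0,-0.025,0,0,0],[0.055,0,0,-0.012,0,0,0],[0.055,0,0,-0.005,0,0,0],[0.055,0,0,0,0,0,0]]'
python3 -m handwheel '[[0.055,0.011,0.0091,0,0,0,0],[0.055,0.022,0.0182,0,0,0,0],[0.055,0.029,0.024,0,0,0,0],[0.055,0.029,0.024,0,0,0,0],[0.055,0.029,0.024,0,0,0,0],[0.055,0.029,0.024,0,0,0,0],[0.055,0.029,0.024,0,0,0,0],[0.055,0.02,0.0166,0,0,0,0],[0.055,0.011,0.0092,0,0,0,0],[0.055,0.005,0.0043,0,0,0,6.1],[0.055,0,0,0,0,0,6.1],[0.055,0,0,0,0,0,6.1]]'
python3 -m handwheel '[[0.055,0,0,0,0,0,0],[0.055,0,0,0,0,0,0]]'
python3 -c "
from h import *
go(.528,.0105,.0296,-10.4)"
```

```text
time: 45.02
position: [0.3797, -0.2262, 0.0729]
tool_rot: [-2.064, -2.368, -0.001]
ft_force: [0.3, 0.6, -3.7]
grip_width: 0.756
grip_force: 50.0
time: 46.52
position: [0.5258, 0.0097, 0.0724]
tool_rot: [-2.418, -2.005, 0.003]
ft_force: [-0.1, 0.4, -3.7]
grip_width: 0.751
grip_force: 50.0
time: 46.78
position: [0.5262, 0.0098, 0.0728]
tool_rot: [-2.413, -2.012, 0.001]
ft_force: [0.7, -0.4, -3.8]
grip_width: 0.753
grip_force: 50.0
t 46.77 p [0.5278 0.0105 0.1038] yaw -10.37 tilt(deg about tool x,y to level) [-0.03  0.02] | turn z 0.03 | shift now-axes [0.0001 0.0002 0.0742] after turn [0.0001 0.0002 0.0742] ft [ 0.69 -0.43 -3.83] w 65.6 g 50.0
```

Aligned over the square tray. Lowering to about 2 mm above contact, then in fine steps.

```bash
python3 -m handwheel '[[0.055,0,0,0.01,0,0,0],[0.055,0,0,0.018,0,0,0],[0.055,0,0,0.018,0,0,0],[0.055,0,0,0.012,0,0,0],[0.055,0,0,0.008,0,0,0],[0.055,0,0,0.004,0,0,0],[0.055,0,0,0.0015,0,0,0],[0.055,0,0,0,0,0,0],[0.055,0,0,0,0,0,0]]'
python3 -m handwheel '[[0.055,0,0,0.0007,0,0,0],[0.055,0,0,0,0,0,0]]'
python3 -m handwheel '[[0.055,0,0,0.0005,0,0,0],[0.055,0,0,0,0,0,0]]'
python3 -m handwheel '[[0.055,0,0,0.0004,0,0,0],[0.055,0,0,0,0,0,0]]'
```

```text
time: 47.9
position: [0.5268, 0.01, 0.0021]
tool_rot: [2.414, 2.01, 0.001]
ft_force: [0.4, -0.3, -4.3]
grip_width: 0.755
grip_force: 50.0
time: 48.15
position: [0.5265, 0.0099, 0.001]
tool_rot: [-2.414, -2.01, -0.0]
ft_force: [0.5, -0.2, -4.3]
grip_width: 0.755
grip_force: 50.0
time: 48.4
position: [0.5264, 0.0099, 0.0004]
tool_rot: [-2.415, -2.01, -0.0]
ft_force: [-0.2, -0.2, -4.1]
grip_width: 0.756
grip_force: 50.0
time: 48.65
position: [0.5264, 0.0098, 0.0]
tool_rot: [-2.415, -2.01, 0.0]
ft_force: [-0.4, 0.0, -3.8]
grip_width: 0.755
grip_force: 50.0
```

```bash
python3 -m handwheel '[[0.055,0,0,0.0006,0,0,0],[0.055,0,0,0,0,0,0]]'
python3 -m handwheel '[[0.055,0,0,0.0005,0,0,0],[0.055,0,0,0,0,0,0]]'
python3 -m handwheel '[[0.055,0,0,0.0003,0,0,0],[0.055,0,0,0,0,0,0]]'
python3 -m handwheel '[[0.055,0,0,0.0003,0,0,0],[0.055,0,0,0,0,0,0]]'
```

```text
time: 48.9
position: [0.5264, 0.0098, -0.0006]
tool_rot: [-2.415, -2.01, 0.0]
ft_force: [-0.2, -0.2, -4.3]
grip_width: 0.753
grip_force: 50.0
time: 49.15
position: [0.5264, 0.0098, -0.0011]
tool_rot: [-2.415, -2.01, -0.0]
ft_force: [-0.1, -0.5, -4.4]
grip_width: 0.75
grip_force: 50.0
time: 49.4
position: [0.5265, 0.0098, -0.0013]
tool_rot: [2.415, 2.01, 0.0]
ft_force: [0.2, -0.2, -3.8]
grip_width: 0.758
grip_force: 50.0
time: 49.65
position: [0.5265, 0.0099, -0.0014]
tool_rot: [-2.414, -2.01, -0.0]
ft_force: [-2.6, 0.1, 0.1]
grip_width: 0.755
grip_force: 50.0
```

```bash
python3 -m handwheel '[[0.055,0,0,0.0003,0,0,0],[0.055,0,0,0,0,0,0],[0.067,0,0,0,0,0,0],[0.072,0,0,0,0,0,0],[0.08,0,0,0,0,0,0],[0.08,0,0,0,0,0,0],[0.08,0,0,-0.005,0,0,0],[0.087,0,0,-0.02,0,0,0],[0.087,0,0,-0.05,0,0,0],[0.087,0,0,-0.06,0,0,0],[0.087,0,0,-0.06,0,0,0],[0.087,0,0,0,0,0,0]]'
python3 -m handwheel '[[0.087,0.05,0,0,0,0,0],[0.087,0.05,0,0,0,0,0],[0.087,0.05,0,0,0,0,0],[0.087,0.05,0,0,0,0,0],[0.087,0.05,0,0,0,0,0],[0.087,0.05,0,0,0,0,0],[0.087,0.05,0,0,0,0,0],[0.087,0.05,0,0,0,0,0],[0.087,0.04,0,0,0,0,0],[0.087,0,0,0,0,0,0]]'
python3 - <<'E'
from h import *
im,d,X=cloud("top");cv2.imwrite("pics/t4.png",im)
S0=X.reshape(-1,3)
for n,(c,lo,hi,t) in dict(ball=((.64,.208),.05,.075,(642.4,210.2)),drum=((.39,.252),.047,.06,(392.4,253.2)),oct=((.6085,-.218),.047,.06,(608.5,-217.9)),pl=((.5264,.0093),.046,.06,(526.2,9.2))).items():
    S=S0[np.hypot(S0[:,0]-c[0],S0[:,1]-c[1])<.055];k=S[(S[:,2]>lo)&(S[:,2]<hi)]
    r=cv2.minAreaRect((k[:,:2]*1000).astype(np.float32));print(n,len(k),np.round(r[0],1),"off",np.round(np.array(r[0])-t,1),np.round(r[1],1),round(r[2],1),np.percentile(k[:,2],[5,50,98]).round(4))
E
```

```text
time: 51.15
position: [0.5297, 0.0095, 0.1987]
tool_rot: [2.413, 2.007, 0.015]
ft_force: [-0.8, 1.0, -0.2]
grip_width: 0.995
grip_force: 0.0
time: 52.4
position: [0.6042, 0.4466, 0.1909]
tool_rot: [-2.409, -2.016, 0.004]
ft_force: [-0.3, -0.5, -0.7]
grip_width: 1.005
grip_force: 0.0
ball 220 [642.7 209.4] off [ 0.3 -0.8] [34.6 33.2] 70.0 [0.0522 0.0616 0.0681]
drum 417 [390.4 251.6] off [-2.  -1.6] [44.2 44.3] 88.7 [0.0501 0.0531 0.0572]
oct 614 [ 608.4 -218.1] off [-0.1 -0.2] [56.2 57. ] 82.4 [0.0502 0.0534 0.0571]
pl 936 [526.2   9. ] off [-0.  -0.2] [65.6 66.2] 79.9 [0.0481 0.0531 0.0568]
```

View pics/t4.png

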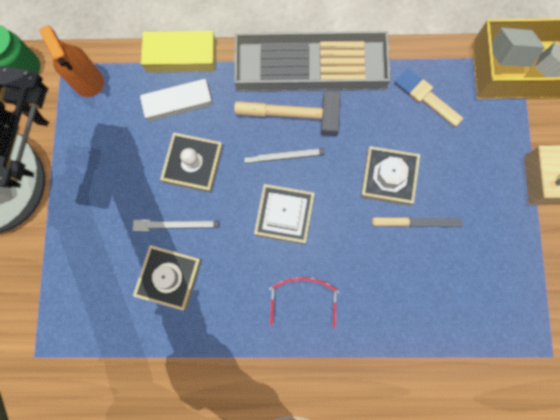

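Top view: the ball (191,158), drum (167,277), octagon (391,174) and plinth (285,212) all sit upright and centred in their own cut-outs. The chisel and rasp have not moved. I'll pull back from the items at the left edge and hand in.

```bash
python3 -m handwheel '[[0.087,-0.04,0,0,0,0,0],[0.087,-0.04,0,0,0,0,0],[0.087,0,0,0,0,0,0],[0.087,0,0,0,0,0,0],[0.087,0,0,0,0,0,0]]'
python3 -c "
from bench import ctrl
print(ctrl.close_job())"
```

```text
time: 53.08
position: [0.5914, 0.3648, 0.193]
tool_rot: [-2.413, -2.011, -0.0]
ft_force: [-0.9, -0.5, 0.4]
grip_width: 1.001
grip_force: 0.0
the job is handed in; nothing more can be done
None
```

All four stones are packed right way up in their own trays, within about 3 mm of centre by the top camera, the chisel and rasp were left alone, and the job was handed in at about 53 s (no verdict was returned).

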